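# Release the latched extraction key

## Robot

A 6-joint arm with a two-finger parallel gripper is mounted at the origin on the work surface. World frame = base frame: x ahead of the robot, y to its left, z up, the work surface at z = 0. Lengths are in m, angles in rad, forces in N, time in s.
With the tool pointing down it reaches from about 0.35 to 0.85 m from the base axis. Payload 8.1 kg.
Tool frame: the origin (TCP) lies on the centre line of the jaws, within the pads' length; the fingertips stand 19 mm ahead of it and the grasp point (between the pads) is the TCP (robot.tips_ahead is the distance from the TCP to the fingertips, in m); y points along the fingers, z is the direction in which the jaws open and shut, and the axes are right-handed (so a half turn about y gives the same grasp; the last joint's range is limited). The gripper opens to 93 mm and grips with 3 to 60 N. Pads are 15 mm wide; open, the fingers measure 128 mm over their backs; the gripper's body (75 mm by 188 mm) begins 65 mm behind the grasp point.
Start: joints at [-1.206, 0.13, 1.488, -0, 1.523, -0.085], TCP at [0.261, -0.54, 0.238] pointing down, gripper open.
Joint ranges: [-2.96, 2.96], [-0.89, 2.26], [0.02, 2.5], [-1.34, 4.48], [0, 2.73], [-2.66, 2.66]. Speed limits (rad/s): [2.39, 2.39, 2.79, 3.14, 3.14, 3.14].

## Interface

Orientations are given as a rotation vector (axis times angle).
In Python, from plant import robot, imaging, models gives the robot as it stands.
- The arm moves only by the tool carry_out, never from a script. Its argument "motion" is one flat list of numbers, 7 for each row, row after row: the shift along the tool's x, y, z in m, then the turn, a rotation vector about the tool's x, y, z in degrees, then the opening, from -1 (shut) to 1 (fully open). A call has exactly 5 rows; each row shifts and turns the pose as measured when the row begins, along the tool's axes as they then stand; what a row does not reach is not made up. A row lasts 1/10 s, in which the tool goes at most 50 mm and 8.59 degrees, less where a joint would pass 70% of its speed; a pose out of reach is approached as far as the arm can. A call is refused whole if a number of a shift passes 0.05 or a number of a turn 8.59, either way. A call with a gripper value outside its range is refused whole. The fingers move at their own pace and stop on an object; "squeeze" is the grip in N (left out, the last holds). Time passes only in rows, so rows that do not move let the fingers close, or fill a call up. It gives the time, the measured TCP pose, the force and the opening at its end, in the units of the state.
- robot.read_state(): the state, without advancing time (a new reading comes with each control period).
- imaging.read_camera(name): name is "scene" or "top" or "wrist"; returns the picture (384x512x3 uint8, blue, green, red); there is no depth.
- imaging.camera_model(name): a dict with "K" (3x3 intrinsics, pixels), "k1" (the pictures are not rectified: a ray, as slopes to the right and down, at radius r is drawn at 1 + k1 r^2 times it, then the intrinsics apply), "position" and "orientation" of the camera in the world. Camera axes: x right, y down, z forward; pixel columns grow to the right and rows downward; lengths in m; the calibration is good to about 2 mm. A picture is of the moment at which its call begins: read the wrist's pose just before it. camera_model takes no time and is no camera call; for the wrist camera it gives the pose at the moment of the call.
- robot.close_job(): hands the job in, once; it reports no verdict.
Trained networks look in the newest picture that a camera, given by its name, has taken for a name from the list of things; names that differ only in an ending like _2 or _b are one class to them, and where a whole thing is asked for, a point or a joint stands for the part that bears it (a point fixed in the world has none). Each returns a list of dicts, best first, with "confidence" (0 to 1); they miss things now and then, are a little off and sometimes report something else, mostly with a low value. They report only what shows in the picture. A call takes as long as a camera call.
- models.outline_of(camera, thing): "pixels" (384x512 bool, what is visible of it) and "pixel" ([column, row] in pixels, amid what is visible of it).
The state is a dict: "t": time; "q": joint angles; "dq": joint speeds; "joint_torque": joint torques, N m; "tool_pos": TCP position; "orientation": TCP orientation; "force": force on the tool from outside, world axes, zero at the start; "wrist_torque": the same for the moment, N m; "opening": finger opening in m.
Only numpy, scipy, OpenCV 4.12 (cv2) and the standard library are available. Lean on these libraries where they do the work, as an engineer would, in place of code of your own. Each camera call takes 0.05 s, during which the arm holds its last target.

## Task

One of the four identical keys on the bench's dust-extraction control box has been left latched down. With your closed fingertips tap the four keys lightly one after another, from left to right as the robot sees them (no key that is up may go more than half-way down, and a tap must not release the latched one); only after all four, press the latched key all the way down so that it pops back up level with the others. Grasp nothing, and leave the loose things around the box where they lie.

Things in the scene. Friction and masses are not known exactly. Their poses are not given: they have to be found in the camera images.
- box: Grey steel control box fixed to the bench, 130 (x) x 270 (y) x 70 mm high, level. Origin at the centre of its underside, x away from the robot at yaw 0, y left, z up. Four identical black keys in a row along its y, 55 mm apart, each with a flat top 50 (x) x 30 mm (y). One of them, any, is latched; only its height and feel tell which.
- key1_rest (a point): Fixed point of the box: the centre of the top of the left-most key (seen from the robot) as it stands when up, 92 mm above the bench, 22 mm above the box's top face. Every key is spring-loaded with 10 mm of straight downward travel: an up key starts to move at 2 N and bottoms at 5 N (0.3 N per mm).
- key2_rest (a point): Fixed point of the box: the centre of the top of the second key (seen from the robot) as it stands when up, 92 mm above the bench, 22 mm above the box's top face. The latched key, whichever it is, has its top 5 mm lower than an up key and starts to move at 3.5 N.
- key3_rest (a point): Fixed point of the box: the centre of the top of the third key (seen from the robot) as it stands when up, 92 mm above the bench, 22 mm above the box's top face. The latched key is let go about 8 mm below the up position (4.5 N); press it to the bottom (10 mm).
- key4_rest (a point): Fixed point of the box: the centre of the top of the right-most key (seen from the robot) as it stands when up, 92 mm above the bench, 22 mm above the box's top face. Once let go, the key follows the finger all the way up and does not latch again.
- coupling: Loose dark steel pipe coupling, a ring 60 mm across, 45 mm high, beside the box's left end; origin at the centre of its underside. Leave alone.
- disc: Loose dark grinding disc, 90 mm across, 6 mm thick, flat beside the box's right end; origin at the centre of its underside. Leave alone.
- spanner: Loose steel spanner, 170 mm long (its x), flat on the bench beyond the box. Leave alone.
- offcut: Loose dark steel offcut, 35 x 70 x 20 mm, beyond the box's left end; origin at the centre of its underside. Leave alone.

How it is judged:
On the way, in this order (a step that is already met when the one before it is completed fails the run):
1. the left-most key is tapped with the fingertips (over 0.5 N) (contact force between the fingers and key1 above 0.5 N).
2. the second key is tapped with the fingertips (over 0.5 N) (contact force between the fingers and key2 above 0.5 N).
3. the third key is tapped with the fingertips (over 0.5 N) (contact force between the fingers and key3 above 0.5 N).
4. the right-most key is tapped with the fingertips (over 0.5 N) (contact force between the fingers and key4 above 0.5 N).
5. the latched key has been released: all four keys are up (within 1.5 mm) (z of each of pin1, pin2, pin3, pin4 in the frame of box above 0.0405 m), for 0.2 s.
At the end, for the whole second after the job is handed in: All four keys are up within 1.5 mm, and the coupling, disc, spanner and offcut lie within 10 mm of where they were (all of step 5 and distance of each of coupling, disc, spanner, offcut from where it was at the start of the episode below 0.01 m); the robot touches nothing.
It fails at once if a key that was up is pushed more than half-way down (over 6.5 mm of its 10 mm) ((z of pin1 in the frame of box below 0.0355 m and distance of pin1 from where it was at the start of the episode above 0.006 m) or (z of pin2 in the frame of box below 0.0355 m and distance of pin2 from where it was at the start of the episode above 0.006 m) or (z of pin3 in the frame of box below 0.0355 m and distance of pin3 from where it was at the start of the episode above 0.006 m) or (z of pin4 in the frame of box below 0.0355 m and distance of pin4 from where it was at the start of the episode above 0.006 m)).
It fails at once if a loose thing beside the box is shifted by more than 10 mm or lifted (distance of any of coupling, disc, spanner, offcut from where it was at the start of the episode above 0.01 m).
It also fails if it takes over 51 s, if anything falls off the work surface, if the arm or the gripper's body presses on something with over 40 N, if the wrist force passes 120 N, or if a joint passes its speed limit or range.

## Working session

There is one attempt and no reset: what is moved stays moved. The work goes in short steps, Python scripts to look and compute and a tool call to move; the robot and the scene stay as the last step left them, time stands still between calls to the robot, and variables do not carry over. Pictures are saved under pics/ and viewed, and the job is handed in when it is done.

Besides the shell and the picture viewer there is one more tool, called after "Call:" as name(argument=value, ...) on one line, values as JSON. carry_out: Moves the arm, as the interface text tells. Its arguments: {"type":"object","properties":{"motion":{"type":"array","items":{"type":"number"}},"squeeze":{"type":"number"}},"required":["motion"]}

```bash
ls; mkdir -p pics; python3 - <<'E'
from plant import robot, imaging, models
import cv2
s=robot.read_state()
for k in s: print(k,s[k])
for n in ("scene","top"):
    im=imaging.read_camera(n); cv2.imwrite(f"pics/{n}0.png",im)
    m=imaging.camera_model(n); print(n,m)
    for t in ("box","key1_rest","coupling","disc"):
        r=models.outline_of(n,t)
        for d in r[:5]: print(n,t,d["confidence"],d["pixel"],d["pixels"].sum())
print(robot.read_state()["t"], robot.tips_ahead)
E
```

```text
pics
t 0.0
q [-1.20642881e+00  1.31134516e-01  1.48926881e+00 -1.96701086e-05
  1.52299395e+00 -8.53600795e-02]
dq [-5.48135070e-05  5.26273956e-06  5.15657102e-04 -7.37243873e-04
  3.24078051e-04 -8.14968293e-04]
joint_torque [ 2.34632198e-04 -5.59821510e+01 -4.91770542e+01  7.69874454e-02
  3.49554105e-02 -1.57775112e-04]
tool_pos [ 0.26067819 -0.53982602  0.23660908]
orientation [-0.45133674  1.97381654 -1.97020689]
force [ 0.56639166  0.01439145 -0.55004289]
wrist_torque [-0.02474415 -0.04622701 -0.05157564]
opening 0.0931669247254733
scene {'K': array([[374.09248807,   0.        , 257.06583158],
       [  0.        , 374.09248807, 187.28360213],
       [  0.        ,   0.        ,   1.        ]]), 'k1': 0.008522315352431416, 'position': array([ 1.28631369, -0.06359486,  0.66769456]), 'orientation': array([-1.76664391, -1.58709904,  0.72772498])}
scene box 0.86 [246.9, 198.4] 5867
scene key1_rest 0.86 [247.2, 200.5] 5873
scene coupling 0.82 [334.9, 209.5] 592
scene coupling 0.56 [243.8, 200.1] 5808
scene disc 0.78 [153.7, 204.6] 636
top {'K': array([[411.90669627,   0.        , 252.21425852],
       [  0.        , 411.90669627, 192.18251586],
       [  0.        ,   0.        ,   1.        ]]), 'k1': -0.15245809393881452, 'position': array([0.44551465, 0.01748505, 0.91808221]), 'orientation': array([-2.07920709,  2.14180029, -0.15767688])}
top box 0.72 [280.2, 210.5] 8593
top key1_rest 0.61 [276.8, 211.2] 8586
top coupling 0.69 [183.0, 188.2] 545
top disc 0.97 [384.8, 222.6] 1163
0.5 0.019
```

```bash
python3 - <<'E'
import cv2
for n in("top0","scene0"):
    im=cv2.imread(f"pics/{n}.png"); c=im[110:310,130:430]; cv2.imwrite(f"pics/{n}c.png",cv2.resize(c,(780,520),interpolation=cv2.INTER_CUBIC))
E
```

```text
(no output)
```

View pics/top0c.png

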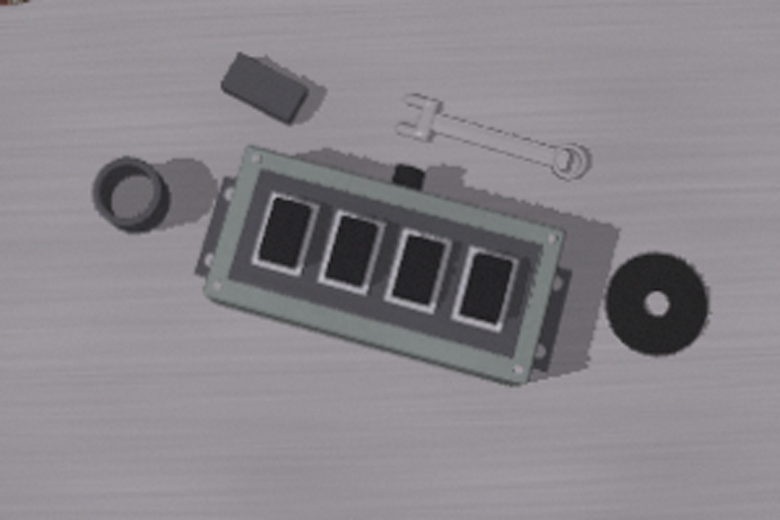

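View pics/scene0c.png

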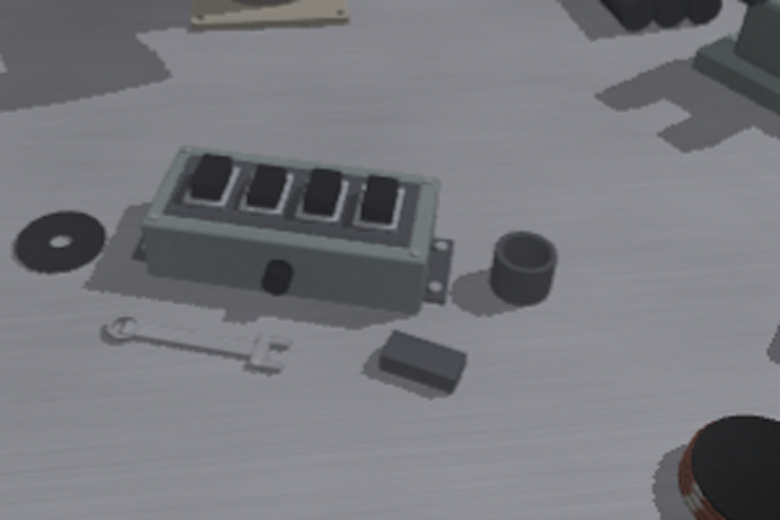

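Top view: the box is yawed. The keys are at about (240,199), (265,207), (290,214) and (317,221) in full-picture pixels. In the scene view the key second from its left, key3, looks lower. Next I'll measure the keys.

```bash
cat > h.py <<'E'
import numpy as np, cv2
from scipy.spatial.transform import Rotation as R
def ray(m,px):
    K=m["K"];u=(px[0]-K[0,2])/K[0,0];v=(px[1]-K[1,2])/K[1,1]
    a,b=u,v
    for _ in range(20):
        f=1+m["k1"]*(a*a+b*b);a,b=u/f,v/f
    d=R.from_rotvec(m["orientation"]).apply([a,b,1.]);return m["position"],d
def atz(m,px,z):
    p,d=ray(m,px);return p+d*(z-p[2])/d[2]
def proj(m,P):
    c=R.from_rotvec(m["orientation"]).inv().apply(np.atleast_2d(P)-m["position"])
    a=c[:,:2]/c[:,2:];a=a*(1+m["k1"]*(a**2).sum(1,keepdims=True))
    return a*[m["K"][0,0],m["K"][1,1]]+[m["K"][0,2],m["K"][1,2]]
E
python3 - <<'E'
from plant import imaging
from h import *
m=imaging.camera_model("top"); im=cv2.imread("pics/top0.png"); g=im.max(2)
sub=np.zeros_like(g);sub[175:245,222:340]=1
mask=((g<45)&(sub>0)).astype(np.uint8)
n,l,st,c=cv2.connectedComponentsWithStats(mask)
C=[]
for i in range(1,n):
    if st[i,4]>80:
        r=cv2.minAreaRect(np.argwhere(l==i)[:,::-1].astype(np.float32)); p=atz(m,c[i],.092); C.append(p)
        print(c[i].round(1),st[i,4],np.round(r[1],1),round(r[2],1),p.round(4))
C=np.array(sorted(C,key=lambda p:-p[1])); print(np.linalg.norm(np.diff(C,axis=0),axis=1)); v=C[-1]-C[0]
print("yaw",np.degrees(np.arctan2(v[0],-v[1])))
# corners of box top
for q in [(252,152),(560,232),(523,382),(208,297)]:
    print(atz(m,(q[0]/2.6+130,q[1]/2.6+110),.07).round(4))
E
```

```text
[239.1 198.9] 329 [13.9 23.6] 15.9 [0.5852 0.0702 0.092 ]
[264.8 205.9] 323 [13.6 23.8] 15.9 [0.5691 0.0183 0.092 ]
[290.5 213.2] 324 [13.8 23.5] 15.3 [ 0.5525 -0.033   0.092 ]
[316.7 220.2] 343 [14.1 24. ] 14.0 [ 0.5366 -0.0853  0.092 ]
[0.05429401 0.05393921 0.05463906]
yaw -17.37780446022243
[0.6553 0.0961 0.07  ]
[ 0.5809 -0.1504  0.07  ]
[ 0.4627 -0.1138  0.07  ]
[0.5375 0.1333 0.07  ]
```

```bash
python3 - <<'E'
from plant import robot
from h import *
s=robot.read_state();M=R.from_rotvec(s["orientation"]).as_matrix();print(M.round(4))
d=np.array([.5845,.0708,.16])-s["tool_pos"];print(d,M.T@d)
E
```

```text
[[-0.9005 -0.      0.4348]
 [-0.4348  0.     -0.9005]
 [ 0.     -1.     -0.    ]]
[ 0.32360512  0.61109842 -0.07761303] [-0.55711753  0.07762452 -0.40960936]
```

Call:
carry_out(motion=[-0.04,0,-0.029,0,0,0,-1,-0.04,0,-0.029,0,0,0,-1,-0.04,0,-0.029,0,0,0,-1,-0.04,0,-0.029,0,0,0,-1,-0.04,0,-0.029,0,0,0,-1], squeeze=10)

```text
t: 1.0
tool_pos: [0.3775, -0.3224, 0.2362]
orientation: [-0.443, 1.978, -1.979]
force: [0.4, -0.6, -0.3]
opening: 0.0577
```

Call:
carry_out(motion=[-0.04,0,-0.029,0,0,0,-1,-0.04,0,-0.029,0,0,0,-1,-0.04,0,-0.029,0,0,0,-1,-0.04,0,-0.029,0,0,0,-1,-0.04,0,-0.029,0,0,0,-1])

```text
t: 1.5
tool_pos: [0.4971, -0.1025, 0.2377]
orientation: [-0.438, 1.974, -1.981]
force: [0.3, -0.3, 0.2]
opening: 0.0174
```

```bash
cat > d.py <<'E'
import sys
from plant import robot
from h import *
s=robot.read_state();M=R.from_rotvec(s["orientation"]).as_matrix()
t=np.array([float(a) for a in sys.argv[1:4]])
d=t-s["tool_pos"];print(s["t"],s["tool_pos"].round(4),"rem",(M.T@d).round(4),"F",s["force"].round(2),s["opening"]);print(M.round(3))
E
python3 d.py .5845 .0708 .14
```

```text
1.5 [ 0.4971 -0.1025  0.2377] rem [-0.1525  0.0975 -0.1202] F [ 0.33 -0.32  0.18] 0.01743913598568995
[[-0.905  0.004  0.424]
 [-0.424 -0.003 -0.905]
 [-0.002 -1.     0.004]]
```

Call:
carry_out(motion=[-0.036,0.012,-0.028,0,0,0,-1,-0.036,0.015,-0.028,0,0,0,-1,-0.036,0.015,-0.028,0,0,0,-1,-0.036,0.015,-0.028,0,0,0,-1,-0.015,0.015,-0.012,0,0,0,-1])

```text
t: 2.0
tool_pos: [0.595, 0.0887, 0.1683]
orientation: [-0.43, 1.965, -1.978]
force: [-0.4, -0.9, -1.0]
opening: 0.0005
```

Call:
carry_out(motion=[0,0,0,0,0,0,-1,0,0,0,0,0,0,-1,0,0,0,0,0,0,-1,0,0,0,0,0,0,-1,0,0,0,0,0,0,-1])

```text
t: 2.5
tool_pos: [0.5942, 0.0888, 0.1675]
orientation: [-0.434, 1.965, -1.978]
force: [0.2, -0.3, 0.2]
opening: 0.0004
```

```bash
python3 - <<'E'
from plant import imaging
import cv2
for n in("top","scene","wrist"):
    cv2.imwrite(f"pics/{n}1.png",imaging.read_camera(n))
a=cv2.imread("pics/top1.png")[110:310,130:430];b=cv2.imread("pics/scene1.png")[110:310,130:430]
cv2.imwrite("pics/c1.png",cv2.hconcat([cv2.resize(a,(400,267)),cv2.resize(b,(400,267))]))
E
python3 d.py .5845 .0708 .118
```

```text
2.65 [0.5942 0.0892 0.1673] rem [0.0171 0.0492 0.012 ] F [-0.54 -0.18  0.25] 0.00022217833413732102
[[-0.903  0.012  0.429]
 [-0.43  -0.004 -0.903]
 [-0.009 -1.     0.008]]
```

View pics/c1.png

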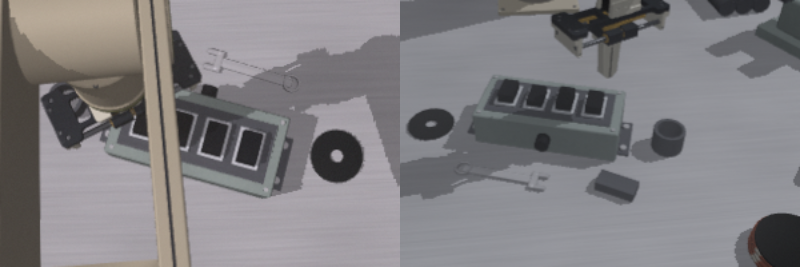

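View pics/wrist1.png

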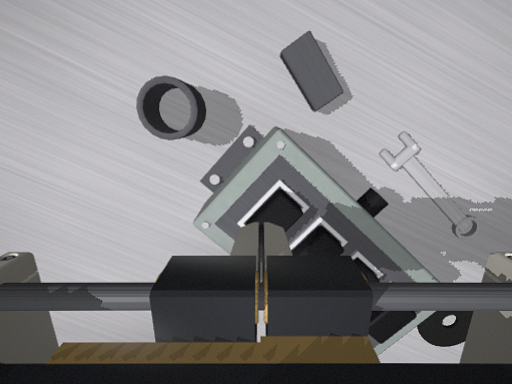

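The gripper is shut and about 20 mm beyond key1. In the wrist view the key is at about (275,207), ahead of the fingertip at (262,225). I'll move to hover over key1.

Call:
carry_out(motion=[0.009,0.014,0.006,0,0,0,-1,0.008,0.014,0.006,0,0,0,-1,0,0.014,0,0,0,0,-1,0,0.006,0,0,0,0,-1,0,0,0,0,0,0,-1])

```text
t: 3.15
tool_pos: [0.5847, 0.0693, 0.1175]
orientation: [-0.43, 1.965, -1.978]
force: [-0.1, 0.3, -1.1]
opening: 0.0004
```

```bash
python3 d.py .5845 .0708 .111
```

```text
3.15 [0.5847 0.0693 0.1175] rem [-0.0004  0.0065 -0.0015] F [-0.05  0.29 -1.12] 0.00038316506159227136
[[-0.904  0.014  0.428]
 [-0.428 -0.003 -0.904]
 [-0.011 -1.     0.009]]
```

Call:
carry_out(motion=[0,0.0015,0,0,0,0,-1,0,0.0015,0,0,0,0,-1,0,0.001,0,0,0,0,-1,0,0,0,0,0,0,-1,0,0,0,0,0,0,-1])

```text
t: 3.65
tool_pos: [0.5859, 0.0703, 0.1144]
orientation: [-0.429, 1.964, -1.977]
force: [0.3, 0.9, -0.3]
opening: 0.0003
```

Call:
carry_out(motion=[0,0.001,0,0,0,0,-1,0,0.001,0,0,0,0,-1,0,0.001,0,0,0,0,-1,0,0,0,0,0,0,-1,0,0,0,0,0,0,-1])

```text
t: 4.15
tool_pos: [0.5864, 0.0704, 0.1118]
orientation: [-0.428, 1.963, -1.976]
force: [-0.4, -0.0, 0.5]
opening: 0.0004
```

```bash
python3 d.py .5845 .0708 .111
```

```text
4.15 [0.5864 0.0704 0.1118] rem [ 0.0015  0.0008 -0.0012] F [-0.36 -0.01  0.48] 0.0004496490073052023
[[-0.903  0.017  0.429]
 [-0.429 -0.003 -0.903]
 [-0.014 -1.     0.01 ]]
```

Call:
carry_out(motion=[0,0.001,0,0,0,0,-1,0,0.001,0,0,0,0,-1,0,0,0,0,0,0,-1,0,0,0,0,0,0,-1,0,0,0,0,0,0,-1])

```text
t: 4.65
tool_pos: [0.5865, 0.0703, 0.1103]
orientation: [-0.428, 1.963, -1.976]
force: [-0.6, -0.9, 1.9]
opening: 0.0002
```

Call:
carry_out(motion=[0,0.001,0,0,0,0,-1,0,0,0,0,0,0,-1,0,0,0,0,0,0,-1,0,0,0,0,0,0,-1,0,0,0,0,0,0,-1])

```text
t: 5.15
tool_pos: [0.5865, 0.0704, 0.1094]
orientation: [-0.428, 1.963, -1.976]
force: [-0.7, -0.2, 2.2]
opening: 0.0006
```

Key1 is touched at TCP z of about 0.1105 (2.2 N), so it is up. On to key2.

Call:
carry_out(motion=[0,-0.012,0,0,0,0,-1,0.005,-0.002,0.005,-0.4,0,-0.9,-1,0.017,0,0.017,0,0,0,-1,0.017,0,0.017,0,0,0,-1,0,0,0,0,0,0,-1])

```text
t: 5.65
tool_pos: [0.5677, 0.0164, 0.1259]
orientation: [-0.45, 1.972, -1.979]
force: [0.4, 0.6, 0.4]
opening: 0.0005
```

```bash
python3 d.py .568 .018 .114
```

```text
5.65 [0.5677 0.0164 0.1259] rem [-0.001   0.0119 -0.0014] F [0.38 0.61 0.37] 0.00046370618529274066
[[-0.903 -0.002  0.431]
 [-0.431 -0.004 -0.903]
 [ 0.003 -1.     0.003]]
```

Call:
carry_out(motion=[0,0.006,0,0,0,0,-1,0,0.005,0,0,0,0,-1,0,0.001,0,0,0,0,-1,0,0.001,0,0,0,0,-1,0,0,0,0,0,0,-1])

```text
t: 6.15
tool_pos: [0.5681, 0.0177, 0.1117]
orientation: [-0.45, 1.974, -1.978]
force: [0.3, 0.4, -0.5]
opening: 0.0006
```

Call:
carry_out(motion=[0,0.001,0,0,0,0,-1,0,0,0,0,0,0,-1,0,0.001,0,0,0,0,-1,0,0,0,0,0,0,-1,0,0,0,0,0,0,-1])

```text
t: 6.65
tool_pos: [0.5684, 0.018, 0.1103]
orientation: [-0.451, 1.972, -1.978]
force: [-0.9, -0.6, 1.5]
opening: 0.0003
```

Call:
carry_out(motion=[0,0.001,0,0,0,0,-1,0,0,0,0,0,0,-1,0,0,0,0,0,0,-1,0,0,0,0,0,0,-1,0,0,0,0,0,0,-1])

```text
t: 7.15
tool_pos: [0.5684, 0.018, 0.1096]
orientation: [-0.451, 1.972, -1.978]
force: [-1.7, -0.3, 1.6]
opening: 0.0005
```

Call:
carry_out(motion=[0,0.001,0,0,0,0,-1,0,0,0,0,0,0,-1,0,0,0,0,0,0,-1,0,0,0,0,0,0,-1,0,0,0,0,0,0,-1])

```text
t: 7.65
tool_pos: [0.5685, 0.0181, 0.1086]
orientation: [-0.45, 1.972, -1.978]
force: [-2.2, -0.2, 2.8]
opening: 0.0004
```

Key2 is up too. On to key3.

Call:
carry_out(motion=[0,-0.012,0,0,0,0,-1,0.005,-0.002,0.005,0,0,0,-1,0.016,0,0.016,0,0,0,-1,0.016,0,0.016,0,0,0,-1,0,0,0,0,0,0,-1])

```text
t: 8.15
tool_pos: [0.5511, -0.033, 0.1249]
orientation: [-0.45, 1.97, -1.976]
force: [0.4, 0.5, -0.6]
opening: 0.0005
```

```bash
python3 d.py .552 -.034 .112
```

```text
8.15 [ 0.5511 -0.033   0.1249] rem [-0.0004  0.0129  0.0013] F [ 0.38  0.54 -0.62] 0.0004798639535213536
[[-0.901  0.     0.433]
 [-0.433 -0.003 -0.901]
 [ 0.001 -1.     0.003]]
```

Call:
carry_out(motion=[0,0.006,0.001,0,0,0,-1,0,0.005,0,0,0,0,-1,0,0.001,0,0,0,0,-1,0,0.001,0,0,0,0,-1,0,0,0,0,0,0,-1])

```text
t: 8.65
tool_pos: [0.5517, -0.0327, 0.1106]
orientation: [-0.45, 1.97, -1.975]
force: [0.3, -0.2, 0.7]
opening: 0.0006
```

Call:
carry_out(motion=[0,0.001,0,0,0,0,-1,0,0.001,0,0,0,0,-1,0,0.001,0,0,0,0,-1,0,0,0,0,0,0,-1,0,0,0,0,0,0,-1])

```text
t: 9.15
tool_pos: [0.552, -0.0319, 0.1074]
orientation: [-0.451, 1.97, -1.975]
force: [0.9, -0.6, -0.0]
opening: 0.0004
```

No force at 0.1074, so key3 looks latched. Contact should come at about 0.1055.

Call:
carry_out(motion=[0,0.001,0,0,0,0,-1,0,0.001,0,0,0,0,-1,0,0,0,0,0,0,-1,0,0,0,0,0,0,-1,0,0,0,0,0,0,-1])

```text
t: 9.65
tool_pos: [0.5522, -0.032, 0.1063]
orientation: [-0.45, 1.969, -1.975]
force: [-1.0, 0.4, 2.3]
opening: 0.0006
```

Call:
carry_out(motion=[0,0.0007,0,0,0,0,-1,0,0,0,0,0,0,-1,0,0,0,0,0,0,-1,0,0,0,0,0,0,-1,0,0,0,0,0,0,-1])

```text
t: 10.15
tool_pos: [0.5522, -0.032, 0.1058]
orientation: [-0.451, 1.969, -1.975]
force: [-1.8, 0.3, 2.7]
opening: 0.0006
```

Key3 is the latched one: firm contact of 2.7 N at 0.106. On to key4.

Call:
carry_out(motion=[0,-0.015,0,0,0,0,-1,0.005,-0.004,0.005,0,0,0,-1,0.017,0,0.018,0,0,0,-1,0.016,0,0.018,0,0,0,-1,0,0,0,0,0,0,-1])

```text
t: 10.65
tool_pos: [0.5361, -0.0878, 0.1281]
orientation: [-0.45, 1.965, -1.974]
force: [0.4, 0.7, -0.6]
opening: 0.0004
```

```bash
python3 d.py .5355 -.087 .112
```

```text
10.65 [ 0.5361 -0.0878  0.1281] rem [ 0.0002  0.0161 -0.0011] F [ 0.35  0.66 -0.64] 0.0004138671536431821
[[-0.9    0.004  0.437]
 [-0.437 -0.004 -0.9  ]
 [-0.002 -1.     0.005]]
```

Call:
carry_out(motion=[0,0.008,-0.001,0,0,0,-1,0,0.006,0,0,0,0,-1,0,0.002,0,0,0,0,-1,0,0.001,0,0,0,0,-1,0,0,0,0,0,0,-1])

```text
t: 11.15
tool_pos: [0.5363, -0.086, 0.1101]
orientation: [-0.449, 1.964, -1.974]
force: [-0.6, -1.2, 2.0]
opening: 0.0006
```

Call:
carry_out(motion=[0,0.001,0,0,0,0,-1,0,0.001,0,0,0,0,-1,0,0,0,0,0,0,-1,0,0,0,0,0,0,-1,0,0,0,0,0,0,-1])

```text
t: 11.65
tool_pos: [0.5366, -0.0857, 0.1087]
orientation: [-0.45, 1.963, -1.974]
force: [-0.2, -0.5, 3.3]
opening: 0.0002
```

Key4 is tapped (3.3 N). Back to key3 for the full press.

Call:
carry_out(motion=[0,-0.013,0,0,0,0,-1,-0.005,-0.003,-0.005,0,0,0,-1,-0.017,0,-0.018,0,0,0,-1,-0.016,0,-0.018,0,0,0,-1,0,0,0,0,0,0,-1])

```text
t: 12.15
tool_pos: [0.5544, -0.0293, 0.1276]
orientation: [-0.444, 1.964, -1.973]
force: [0.5, -0.4, -0.1]
opening: 0.0004
```

```bash
python3 d.py .552 -.034 .106
```

```text
12.15 [ 0.5544 -0.0293  0.1276] rem [0.0044 0.0216 0.0031] F [ 0.51 -0.39 -0.15] 0.0003506040037951474
[[-0.9    0.008  0.435]
 [-0.435 -0.003 -0.9  ]
 [-0.006 -1.     0.006]]
```

Call:
carry_out(motion=[0.004,0.005,0.003,0,0,0,-1,0,0.008,0,0,0,0,-1,0,0.006,0,0,0,0,-1,0,0.002,0,0,0,0,-1,0,0,0,0,0,0,-1])

```text
t: 12.65
tool_pos: [0.5522, -0.035, 0.1052]
orientation: [-0.443, 1.964, -1.973]
force: [0.9, 2.7, 3.3]
opening: 0.0003
```

Call:
carry_out(motion=[0,0.0015,0,0,0,0,-1,0,0.0015,0,0,0,0,-1,0,0.0015,0,0,0,0,-1,0,0.001,0,0,0,0,-1,0,0,0,0,0,0,-1])

```text
t: 13.15
tool_pos: [0.5523, -0.0351, 0.1015]
orientation: [-0.442, 1.965, -1.973]
force: [-2.6, 1.1, 4.0]
opening: 0.0002
```

Call:
carry_out(motion=[0,0.0015,0,0,0,0,-1,0,0.001,0,0,0,0,-1,0,0.001,0,0,0,0,-1,0,0,0,0,0,0,-1,0,0,0,0,0,0,-1])

```text
t: 13.65
tool_pos: [0.5524, -0.0351, 0.1019]
orientation: [-0.443, 1.964, -1.973]
force: [-1.9, 2.3, 4.8]
opening: 0.0003
```

Call:
carry_out(motion=[0,0.002,0,0,0,0,-1,0,0.002,0,0,0,0,-1,0,0.003,0,0,0,0,-1,0,0.003,0,0,0,0,-1,0,0.003,0,0,0,0,-1])

```text
t: 14.15
tool_pos: [0.5527, -0.0351, 0.1009]
orientation: [-0.444, 1.963, -1.973]
force: [-16.5, 3.5, 29.7]
opening: 0.0006
```

It's bottomed at 30 N. Now I'll lift and look.

Call:
carry_out(motion=[0,-0.003,0,0,0,0,-1,0,-0.005,0,0,0,0,-1,0,-0.01,0,0,0,0,-1,0,-0.03,0,0,0,0,-1,0,-0.03,0,0,0,0,-1])

```text
t: 14.65
tool_pos: [0.5487, -0.0352, 0.1769]
orientation: [-0.454, 1.968, -1.975]
force: [0.9, 0.2, 0.5]
opening: 0.0005
```

Call:
carry_out(motion=[0.03,-0.02,0.03,0,0,0,-1,0.03,-0.02,0.03,0,0,0,-1,0.03,0,0.03,0,0,0,-1,0.03,0,0.03,0,0,0,-1,0,0,0,0,0,0,-1])

```text
t: 15.15
tool_pos: [0.494, -0.2018, 0.226]
orientation: [-0.45, 1.954, -1.978]
force: [1.0, -0.5, -0.0]
opening: 0.0003
```

```bash
python3 - <<'E'
from plant import imaging,robot
import cv2
s=robot.read_state();print(s["t"],s["tool_pos"],s["force"])
cv2.imwrite("pics/scene2.png",imaging.read_camera("scene"));cv2.imwrite("pics/top2.png",imaging.read_camera("top"))
f=lambda n,a,b,c,d:cv2.resize(cv2.imread(n)[a:b,c:d],(390,260),interpolation=cv2.INTER_CUBIC)
k=(160,240,180,300)
cv2.imwrite("pics/c2.png",cv2.vconcat([cv2.hconcat([f("pics/scene0.png",*k),f("pics/scene2.png",*k)]),cv2.hconcat([f("pics/top0.png",110,310,130,430),f("pics/top2.png",110,310,130,430)])]))
E
```

```text
15.15 [ 0.49404466 -0.20175258  0.22595341] [ 0.96935514 -0.46344274 -0.02299483]
```

View pics/c2.png

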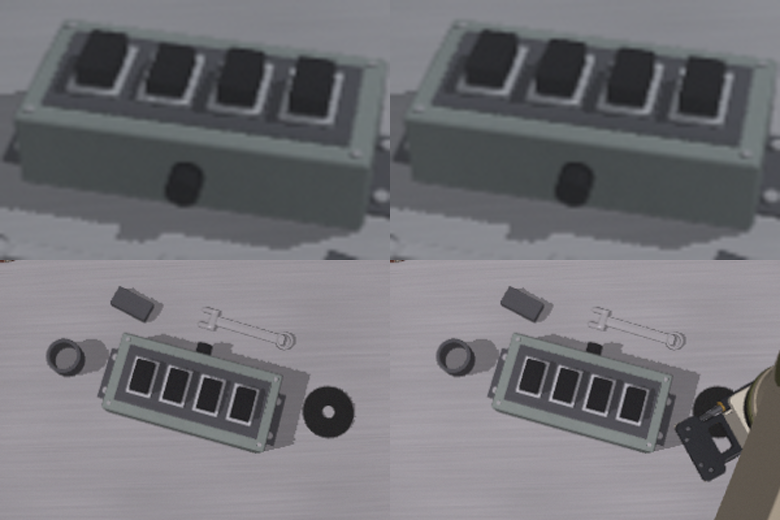

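After the press, key3 (second from left in the upper right panel, about (560,65)) stands in line with the others. Before, on the left, it sat lower. The loose things haven't moved and the gripper is clear of everything, so I'm handing the job in.

Call:
carry_out(motion=[0,0,0,0,0,0,-1,0,0,0,0,0,0,-1,0,0,0,0,0,0,-1,0,0,0,0,0,0,-1,0,0,0,0,0,0,-1])

```text
t: 15.75
tool_pos: [0.4962, -0.1937, 0.2242]
orientation: [-0.457, 1.955, -1.969]
force: [-0.2, 0.1, 0.5]
opening: 0.0004
```

```bash
python3 -c "
from plant import robot
print(robot.close_job())"
```

```text
the job is handed in; nothing more can be done
None
```

I tapped the four keys from left to right with the closed fingertips, then pressed the latched one, key3, to the bottom. It popped back up. I handed the job in at about 15.8 s of the 51 s allowed; no verdict was reported.

- **Taps:** the last force reading on each key was 2.2, 2.8, 2.7 and 3.3 N for keys 1 to 4. The up keys went down about 2 mm at most. Key3 gave no force until about 4–5 mm lower than the others, which showed it was the latched one.
- **Press:** key3 bottomed with about 30 N vertical and 16 N sideways, well under the 120 N wrist limit.
- **Last checks:** the final scene picture shows all four keys level, where key3 sat lower at the start. I judged this by eye and did not measure the heights. The coupling, spanner and offcut look unmoved. The disc was partly hidden by the gripper in the final top view, so I could only see part of it, but the fingertips never went near it. The gripper was clear of everything, with force readings back to noise.
- **Small disagreement:** the first pushes past the release point on key3 barely moved the measured height (0.1015 m, then 0.1019 m), so I pushed harder until it clearly bottomed.

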